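# Seat the dehydrator's control module with its ejector levers

## Task

Take the green control module from its wooden stand and lower it, brass contacts down and the same way along as the slot, into the slot on the dehydrator base until it rests on the springs inside, with both orange levers still swung open. Then swing both levers inward, gently, all the way to their stops, so that their hooks draw the module fully home and level, and let go. Never force the module against the slot or shove the levers hard, and leave the grey blank panel and the other things on the table alone.

Things in the scene. Friction and masses are not known exactly. Their poses are not given: they have to be found in the camera images.
- module: Green plug-in module, upright slab 14 mm thick (own x), 120 wide (own y), 90 tall; 160 to 250 g; origin at the centre of its underside; brass contacts along the lower edge. On each end (+y, -y) an ear sticks out 17 mm, 14 mm thick, 40 to 48 mm above the underside. Fits either way round (half turn about z). Starts upright in one of two wooden stands.
- module_top (a point): Centre of the module's top face, 90 mm above its underside. Grip here from above, across the 14 mm thickness (own x). In the stand the underside is 10 mm above the table, between wooden cheeks that reach 35 mm above the table.
- blank: Grey blank panel, the same slab 14 x 120 x 90 mm without ears, origin at the centre of its underside; it stands in the other wooden stand. Leave it alone.
- socket: Black block on the white dehydrator base (200 mm in x, 260 mm in y, top 70 mm above the table): 46 mm (own x) x 136 mm (y) x 36 mm tall; origin at the centre of its underside, 70 mm above the table. Module home: its underside 8 mm above this origin, centred. Resting on the springs, not yet home: 14 mm above it.
- slot_mouth (a point): Centre of the slot's mouth in the block's top face, 106 mm above the table. Slot 17 mm (socket's x) x 123 mm (socket's y), 30 mm deep, mouth chamfered 2 mm. Two springs in it push the module up, about 2 N each at first touch (22 mm deep), 4 N each at home (28 mm deep): it rises again if only pressed down by hand.
- lever_left (a joint): Angle of the orange lever at the socket's +y end, rad: 0 = upright at its firm, slightly cushioned inward stop (closed), grows outward to 0.9. Stiff hinge, 0.15 N m of friction (3 to 6 N at the tab), stays where left. Beyond 0.65 it clears the module's ear; swinging in, the hook meets the ear at about 0.5. Can be closed by pushing the tab's outer face with shut fingers.
- lever_right (a joint): The same for the mirror-image lever at the socket's -y end: 0 = upright and closed, grows outward (towards the socket's -y) to 0.9.
- lever_left_tab (a point): Centre of the left lever's finger tab, 60 mm from the hinge along the lever. Tab 26 mm wide (socket's x), 10 mm thick, 26 mm long along the lever, which ends 73 mm from the hinge; below the tab the lever is 20 mm wide, 8 mm thick.
- lever_right_tab (a point): The same for the right lever's tab.
- lever_left_pivot (a point): Hinge of the left lever: 86 mm along the socket's +y from its middle and 44 mm above the block's origin (114 mm above the table). The hinge axis runs along the socket's x.
- lever_right_pivot (a point): The same for the right lever: 86 mm along the socket's -y.
- bowl: Glass bowl, 150 mm across, 65 mm tall, bystander.
- jar: Amber jar with red cap, 70 mm across, 100 mm tall, bystander.
- mug: Blue mug, 80 mm across, 85 mm tall, bystander.
- brush: Wooden mushroom brush, lying, bystander.
- mushroom0: Grey mushroom, 48 mm across, 40 mm tall, bystander.
- mushroom1: Another such mushroom, bystander.

How it is judged (in metres and radians):
On the way:
1. the module stands upright in the slot, resting on the springs, with both levers still open (x of module in the frame of socket between -0.003 and 0.003 m and y of module in the frame of socket between -0.003 and 0.003 m and angle between the z axis of module and the z axis of socket, either way round below 0.05 rad and angle between the y axis of module and the y axis of socket, either way round below 0.06 rad and z of module in the frame of socket between 0.0115 and 0.017 m and value of joint each of lever_left, lever_right above 0.5 rad), for 0.2 s.
At the end, for the whole second after the job is handed in: The module is home in the slot: underside within 2.5 mm of its home height, centred within 3 mm, level within 0.05 rad; both levers within 0.035 rad of their inward stops; the module at rest and released (x of module in the frame of socket between -0.003 and 0.003 m and y of module in the frame of socket between -0.003 and 0.003 m and angle between the z axis of module and the z axis of socket, either way round below 0.05 rad and angle between the y axis of module and the y axis of socket, either way round below 0.06 rad and z of module in the frame of socket below 0.0105 m and value of joint each of lever_left, lever_right below 0.035 rad and linear speed of module below 0.01 m/s and contact force between the fingers and module below 0.1 N); the robot touches nothing.
It fails at once if the module is pressed against the socket with more than 20 N (contact force between module and socket above 20 N).
It fails at once if the left lever is pushed by the robot with more than 20 N (contact force between any of the fingers, the arm and lever_left above 20 N).
It fails at once if the right lever is pushed by the robot with more than 20 N (contact force between any of the fingers, the arm and lever_right above 20 N).
It fails at once if the grey blank panel is disturbed (moved more than 15 mm) (distance of blank from where it was at the start of the episode above 0.015 m).
It fails at once if another thing on the table is disturbed (moved more than 20 mm) (distance of any of bowl, jar, mug, brush, mushroom0, mushroom1 from where it was at the start of the episode above 0.02 m).
It also fails if it takes over 72 s, if anything falls off the work surface, if the arm or the gripper's body presses on something with over 40 N, if the wrist force passes 120 N, or if a joint passes its speed limit or range.

## Robot

A 6-joint arm with a two-finger parallel gripper is mounted at the origin on the work surface. World frame = base frame: x ahead of the robot, y to its left, z up, the work surface at z = 0. Lengths are in mm, angles in rad, forces in N, time in s.
With the tool pointing down it reaches from about 275 to 750 mm from the base axis. Payload 10.2 kg.
Tool frame: the origin (TCP) lies on the front face of the gripper's body, between the roots of the fingers; the fingertips stand 73 mm ahead of it and the grasp point (between the pads) lies 54 mm ahead of it; z points along the fingers, y is the line along which they close (so a half turn about z gives the same grasp; the last joint's range is limited). The gripper opens to 85 mm and grips with 20 to 120 N. Pads are 22 mm wide; open, the fingers measure 114 mm over their backs; the gripper's body (76 mm by 85 mm) begins 54 mm behind the grasp point. The pads swing forward as they close: fully open they stand 13 mm farther back than shut.
Start: joints at [-1.437, 0.313, 1.498, -0, 1.331, -0.223], TCP at [183.358, -491.947, 303.894] pointing down, gripper open.
Joint ranges: [-2.94, 2.94], [-0.97, 2.17], [0.19, 2.56], [-1.23, 4.37], [0.02, 3.11], [-2.88, 2.88]. Speed limits (rad/s): [2.39, 2.39, 3.01, 3.14, 3.14, 3.14].

## Interface

Orientations are given as a unit quaternion [w, x, y, z].
In Python, from rig import * gives the robot as it stands.
- The arm moves only by the tool step_arm, never from a script. Its argument "plan" is a list of rows, each an object with "offset": the shift along the tool's x, y, z in cm, a list of three; "rot": the turn, a rotation vector about the tool's x, y, z in degrees, a list of three; "gripper": the finger opening in cm, from 0 to 8.54. In form: [{"offset": [x, y, z], "rot": [wx, wy, wz], "gripper": gripper}, ...]. A call has 1 to 12 rows; each row is the pose to reach, as a shift and turn from the pose commanded when the call began, along the tool's axes at that moment; what a row does not reach only later rows make up. A row lasts 1/10 s, in which the tool goes at most 50 mm and 8.59 degrees, less where a joint would pass 70% of its speed; a pose out of reach is approached as far as the arm can. A call with a gripper value outside its range is refused whole. The fingers move at their own pace and stop on an object; "squeeze" is the grip in N (left out, the last holds). Time passes only in rows, so rows that repeat a pose let the fingers close. It gives the time, the measured TCP pose, the force, the opening and the grip force at its end, in the units of the state.
- sense(): the state, without advancing time (a new reading comes with each control period).
- capture(name): name is "scene" or "top" or "wrist"; returns a dict with "color" (480x640x3 uint8, red, green, blue), "depth" (480x640 float32, mm along the optical axis (not along the pixel's ray), 0 where there is no reading), "vertical_fov" (degrees; the focal length in pixels is half the picture's height over the tangent of half this angle, whatever the lens; pixels are square), "cx", "cy" (the principal point, pixels), "rvec" (rotation vector, rad) and "tvec" (3), from world to camera coordinates, as OpenCV has them; the wrist camera has in their place "mount" (4x4, takes a point from camera to tool coordinates, whose origin is the TCP and whose axes are the flange's). Camera axes: x right, y down, z forward; pixel columns grow to the right and rows downward; lengths in mm; the calibration is good to about 2 mm. A picture is of the moment at which its call begins: read the wrist's pose just before it.
- finish_job(): hands the job in; it is judged then, once.
The state is a dict: "time_s": time; "joints": joint angles; "dq": joint speeds; "tau": joint torques, N m; "eef_pos": TCP position; "ee_rot": TCP orientation; "force": force on the tool from outside, world axes, zero at the start; "wrist_torque": the same for the moment, N m; "grip_width": opening from 0.0 (shut) to 1.0 (fully open); "grip_force": force on a finger pad.
Only numpy, scipy, OpenCV 4.12 (cv2) and the standard library are available. Lean on these libraries where they do the work, as an engineer would, in place of code of your own. Each camera call takes 0.05 s, during which the arm holds its last target. There are 200 camera calls.

## Working session

There is one attempt and no reset: what is moved stays moved. The work goes in short steps, Python scripts to look and compute and a tool call to move; the robot and the scene stay as the last step left them, time stands still between calls to the robot, and variables do not carry over. Pictures are saved under pics/ and viewed, at most 10 in all, crops included, and the job is handed in when it is done.

Besides the shell and the picture viewer there is one more tool, called after "Request:" by a JSON object that holds its "fn" and its "kwargs", one argument or row to a line. step_arm: Moves the arm, as the interface text tells. Its arguments: {"type":"object","properties":{"plan":{"type":"array"},"squeeze":{"type":"number"}},"required":["plan"]}

```bash
mkdir -p pics; ls; cat > h.py <<'E'
from rig import *
import numpy as np, cv2
from scipy.spatial.transform import Rotation as R
def cam(name):
    s=sense(); c=capture(name); H=c["color"].shape[0]
    f=H/2/np.tan(np.radians(c["vertical_fov"])/2)
    if "mount" in c:
        q=s["ee_rot"]; T=np.eye(4); T[:3,:3]=R.from_quat([q[1],q[2],q[3],q[0]]).as_matrix(); T[:3,3]=s["eef_pos"]
        W=T@np.array(c["mount"])
    else:
        r=cv2.Rodrigues(np.array(c["rvec"],float))[0]; W=np.eye(4); W[:3,:3]=r.T; W[:3,3]=-r.T@np.ravel(c["tvec"])
    c["W"]=W; c["f"]=f; return c
def pts(c):
    d=c["depth"]; v,u=np.mgrid[:d.shape[0],:d.shape[1]]
    P=np.stack([(u-c["cx"])*d/c["f"],(v-c["cy"])*d/c["f"],d],-1)
    return P@c["W"][:3,:3].T+c["W"][:3,3]
def onplane(c,u,v,z):
    r=c["W"][:3,:3]@np.array([(u-c["cx"])/c["f"],(v-c["cy"])/c["f"],1]); o=c["W"][:3,3]
    return o+r*(z-o[2])/r[2]
def save(c,n): cv2.imwrite(f"pics/{n}.png",c["color"][:,:,::-1])
E
python3 - <<'E'
from h import *
for n in ["scene","top"]:
    c=cam(n); save(c,n); print(n,c["W"].round(2).tolist(),c["f"],(c["depth"]>0).mean())
    P=pts(c); hsv=cv2.cvtColor(c["color"],cv2.COLOR_RGB2HSV)
    for k,lo,hi in [("green",(40,80,30),(90,255,255)),("orange",(8,170,120),(18,255,255))]:
        m=cv2.inRange(hsv,lo,hi); N,l,st,ce=cv2.connectedComponentsWithStats(m)
        for i in range(1,N):
            if st[i,4]>40:
                p=P[(l==i)&(c["depth"]>0)]
                print(k,st[i].tolist(),ce[i].round(),p.mean(0).round() if len(p) else 0,np.percentile(p,[2,98],0).round().tolist() if len(p) else 0)
print(sense())
E
```

```text
pics
scene [[-0.88, 0.38, -0.29, 909.78], [0.48, 0.72, -0.51, 675.63], [0.02, -0.59, -0.81, 1024.18], [0.0, 0.0, 0.0, 1.0]] 482.5447814088502 0.9960546875
green [366, 276, 53, 50, 794] [392. 299.] [489. 307.  77.] [[418.0, 290.0, 24.0], [552.0, 319.0, 102.0]]
orange [297, 139, 18, 31, 224] [305. 153.] [ 477. -133.  142.] [[466.0, -160.0, 116.0], [488.0, -96.0, 165.0]]
orange [332, 203, 21, 12, 122] [341. 209.] [492.  78. 148.] [[480.0, 49.0, 116.0], [503.0, 109.0, 173.0]]
top [[-0.02, -0.98, 0.18, 341.84], [-1.0, 0.02, 0.01, 85.89], [-0.01, -0.18, -0.98, 1552.93], [0.0, 0.0, 0.0, 1.0]] 551.379008859727 0.995888671875
green [235, 267, 16, 56, 339] [242. 295.] [477. 300.  89.] [[409.0, 285.0, 40.0], [553.0, 316.0, 105.0]]
{'time_s': 0.1, 'joints': array([-1.43739723e+00,  3.13423810e-01,  1.49832332e+00, -1.64060416e-05,
        1.33099680e+00, -2.23388498e-01]), 'dq': array([ 0.00016122, -0.00224983, -0.00408546,  0.00077325, -0.0012707 ,
        0.00125266]), 'tau': array([ 2.24342097e-03, -4.12899721e+01, -2.60141605e+01, -2.18715968e-04,
        3.02300694e-03,  9.19666860e-06]), 'eef_pos': array([ 183.33793916, -491.80539523,  303.39124937]), 'ee_rot': array([-5.75412976e-04,  9.84129471e-01,  1.77450986e-01,  1.79327742e-05]), 'force': array([-0.23017668, -1.64843084, -0.43776765]), 'wrist_torque': array([-0.01326652, -0.05007988, -0.02072072]), 'grip_force': 0.0, 'grip_width': 1.0042497870704383}
```

View pics/scene.png

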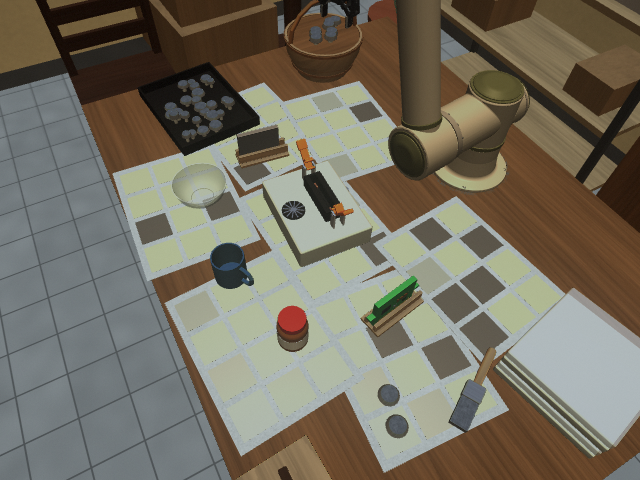

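View pics/top.png

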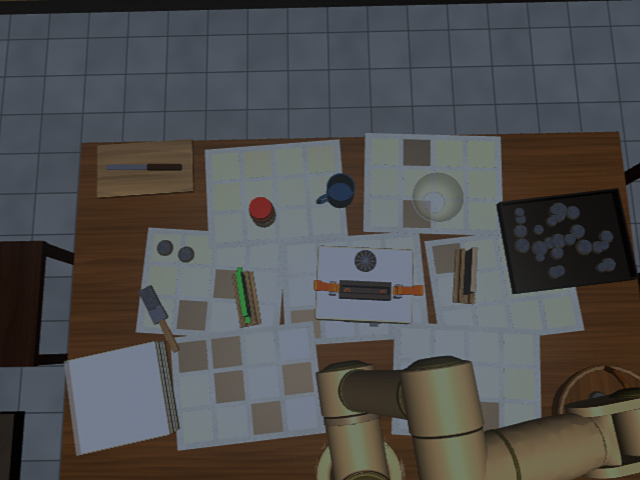

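The scene picture shows the green module upright in its stand near (392,305), with the socket and its open orange levers near (322,190). The blank is at (262,145). In the top picture the module is at (245,295) and the socket at (365,290).

```bash
cat >> h.py <<'E'
def rect(p):
    (cx,cy),(w,h),a=cv2.minAreaRect(p[:,:2].astype(np.float32))
    if w<h: w,h,a=h,w,a+90
    return np.round([cx,cy,w,h,(a+90)%180-90],1)
def togo(xyz,yaw=None):
    """offset in tool axes (cm) and rotz (deg) so TCP at xyz & tool y along yaw(deg, mod 180), pointing down"""
    s=sense();q=s["ee_rot"];M=R.from_quat([q[1],q[2],q[3],q[0]]).as_matrix()
    o=M.T@(np.array(xyz)-s["eef_pos"])/10
    out=[o.round(2).tolist()]
    if yaw is not None:
        a=np.degrees(np.arctan2(M[1,1],M[0,1])); d=(yaw-a+90)%180-90
        out.append(round(-d,2))  # tool z down
    return out
E
python3 - <<'E'
from h import *
c=cam("scene");P=pts(c);hsv=cv2.cvtColor(c["color"],cv2.COLOR_RGB2HSV)
m=(cv2.inRange(hsv,(40,80,30),(90,255,255))>0)
p=P[m&(P[...,2]>90)]; print(len(p),rect(p),p.mean(0))
k=(c["color"].max(-1)<70)&(P[...,2]>95)&(P[...,2]<112)&(abs(P[...,0]-480)<60)&(abs(P[...,1]+25)<120)
p=P[k]; print(len(p),rect(p),p.mean(0))
M=R.from_quat(np.roll(sense()["ee_rot"],-1)).as_matrix(); print(M.round(3))
print(capture("wrist")["mount"])
print(togo([480,302,300],98))
E
```

```text
356 [683.5 458.8 623.2  65.9  37.7] [487.98506762 307.88818029 108.96540818]
583 [483.5 -24.9 188.1  47.7  86.5] [486.5052632  -29.37238124 103.85325325]
[[ 0.937  0.349 -0.   ]
 [ 0.349 -0.937  0.001]
 [ 0.    -0.001 -1.   ]]
[[-2.12821743e-04 -9.65103963e-01 -2.61866941e-01  6.54949432e+01]
 [ 9.99999954e-01 -1.48971551e-04 -2.63678563e-04  1.21636626e+00]
 [ 2.15466502e-04 -2.61866985e-01  9.65103951e-01 -6.87533200e+01]
 [ 0.00000000e+00  0.00000000e+00  0.00000000e+00  1.00000000e+00]]
[[55.52, -64.02, 0.41], np.float64(12.44)]
```

Request:
{"fn": "step_arm", "kwargs": {
  "plan": [
    {"offset": [55.5, -64, 0], "rot": [0, 0, 12.4], "gripper": 8.5},
    {"offset": [55.5, -64, 0], "rot": [0, 0, 12.4], "gripper": 8.5},
    {"offset": [55.5, -64, 0], "rot": [0, 0, 12.4], "gripper": 8.5},
    {"offset": [55.5, -64, 0], "rot": [0, 0, 12.4], "gripper": 8.5},
    {"offset": [55.5, -64, 0], "rot": [0, 0, 12.4], "gripper": 8.5},
    {"offset": [55.5, -64, 0], "rot": [0, 0, 12.4], "gripper": 8.5},
    {"offset": [55.5, -64, 0], "rot": [0, 0, 12.4], "gripper": 8.5},
    {"offset": [55.5, -64, 0], "rot": [0, 0, 12.4], "gripper": 8.5},
    {"offset": [55.5, -64, 0], "rot": [0, 0, 12.4], "gripper": 8.5},
    {"offset": [55.5, -64, 0], "rot": [0, 0, 12.4], "gripper": 8.5},
    {"offset": [55.5, -64, 0], "rot": [0, 0, 12.4], "gripper": 8.5},
    {"offset": [55.5, -64, 0], "rot": [0, 0, 12.4], "gripper": 8.5}
  ]
}}

```text
time_s: 1.4
eef_pos: [393.5, 72.4, 304.1]
ee_rot: [0.0, 0.998, 0.07, 0.0]
force: [0.8, -1.2, -0.7]
grip_width: 0.996
grip_force: 0.0
```

```bash
python3 - <<'E'
from h import *
print(togo([480,302,300],98),sense()["eef_pos"],np.degrees(R.from_quat(np.roll(sense()["ee_rot"],-1)).as_rotvec()))
c=cam("top");save(c,"t2")
E
```

```text
[[11.78, -21.52, 0.41], np.float64(0.06)] [393.53318006  72.37525148 304.06217764] [1.79540052e+02 1.26487111e+01 5.80203741e-02]
```

Request:
{"fn": "step_arm", "kwargs": {
  "plan": [
    {"offset": [11.8, -21.5, 0.4], "rot": [0, 0, 0], "gripper": 8.5},
    {"offset": [11.8, -21.5, 0.4], "rot": [0, 0, 0], "gripper": 8.5},
    {"offset": [11.8, -21.5, 0.4], "rot": [0, 0, 0], "gripper": 8.5},
    {"offset": [11.8, -21.5, 0.4], "rot": [0, 0, 0], "gripper": 8.5},
    {"offset": [11.8, -21.5, 0.4], "rot": [0, 0, 0], "gripper": 8.5},
    {"offset": [11.8, -21.5, 0.4], "rot": [0, 0, 0], "gripper": 8.5},
    {"offset": [11.8, -21.5, 0.4], "rot": [0, 0, 0], "gripper": 8.5}
  ]
}}

```text
time_s: 2.15
eef_pos: [480.0, 299.8, 299.1]
ee_rot: [0.0, 0.997, 0.071, -0.001]
force: [0.4, -0.1, -0.6]
grip_width: 0.996
grip_force: 0.0
```

```bash
python3 - <<'E'
from h import *
print(sense()["eef_pos"])
c=cam("wrist");save(c,"w1");P=pts(c);hsv=cv2.cvtColor(c["color"],cv2.COLOR_RGB2HSV)
m=(cv2.inRange(hsv,(40,80,30),(90,255,255))>0)
p=P[m]; print(np.percentile(p,[1,50,99],0))
p=P[m&(abs(P[...,2]-100)<6)]; r=rect(p);print(len(p),r,p.mean(0)); print(togo([r[0],r[1],300],r[4]+90))
E
```

```text
[479.96366008 299.82009798 299.11644834]
[[423.48409593 286.89453519  55.77824048]
 [493.33376088 302.97068997  98.59456026]
 [553.98523743 317.54513761 100.55922844]]
3206 [480.3 300.9 118.9  13.9   9.7] [483.69022347 301.45252992  98.70802728]
[[0.06, -0.18, -0.04], np.float64(-1.65)]
```

View pics/w1.png

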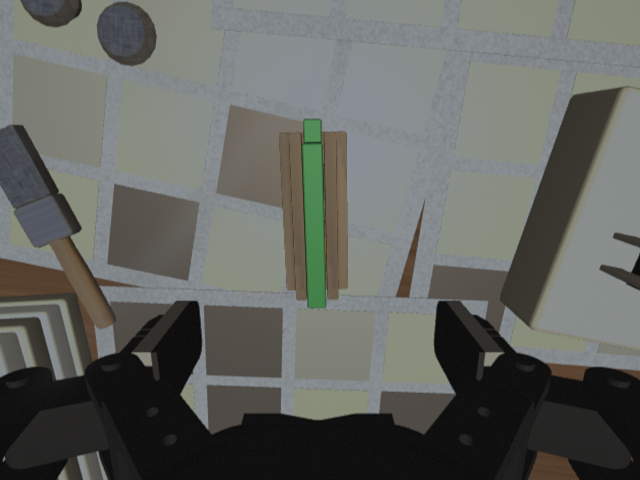

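The wrist picture shows the module's top centred near (314,215), between its wooden cheeks and clear of everything else. I'll descend and grip.

Request:
{"fn": "step_arm", "kwargs": {
  "plan": [
    {"offset": [0.06, -0.18, 0], "rot": [0, 0, -1.65], "gripper": 8.5},
    {"offset": [0.06, -0.18, 4], "rot": [0, 0, -1.65], "gripper": 8.5},
    {"offset": [0.06, -0.18, 8], "rot": [0, 0, -1.65], "gripper": 8.5},
    {"offset": [0.06, -0.18, 11], "rot": [0, 0, -1.65], "gripper": 6},
    {"offset": [0.06, -0.18, 13.5], "rot": [0, 0, -1.65], "gripper": 4},
    {"offset": [0.06, -0.18, 15], "rot": [0, 0, -1.65], "gripper": 4},
    {"offset": [0.06, -0.18, 15.7], "rot": [0, 0, -1.65], "gripper": 4},
    {"offset": [0.06, -0.18, 15.7], "rot": [0, 0, -1.65], "gripper": 3},
    {"offset": [0.06, -0.18, 15.7], "rot": [0, 0, -1.65], "gripper": 2.5}
  ],
  "squeeze": 40
}}

```text
time_s: 3.1
eef_pos: [480.9, 301.2, 144.0]
ee_rot: [-0.0, 0.996, 0.084, 0.001]
force: [-0.2, 0.1, 0.1]
grip_width: 0.293
grip_force: 0.0
```

Request:
{"fn": "step_arm", "kwargs": {
  "plan": [
    {"offset": [0, 0, 0], "rot": [0, 0, 0], "gripper": 2},
    {"offset": [0, 0, 0], "rot": [0, 0, 0], "gripper": 1.6},
    {"offset": [0, 0, 0], "rot": [0, 0, 0], "gripper": 1.3},
    {"offset": [0, 0, 0], "rot": [0, 0, 0], "gripper": 1.0},
    {"offset": [0, 0, 0], "rot": [0, 0, 0], "gripper": 0.8},
    {"offset": [0, 0, 0], "rot": [0, 0, 0], "gripper": 0.8}
  ]
}}

```text
time_s: 3.7
eef_pos: [480.7, 301.6, 143.7]
ee_rot: [-0.0, 0.996, 0.085, 0.001]
force: [-1.1, 1.1, 6.1]
grip_width: 0.153
grip_force: 39.5
```

```bash
python3 - <<'E'
from h import *
s=sense();print(s["joints"],s["force"],s["grip_width"],s["grip_force"],s["eef_pos"])
print(togo([480.3,300.9,142],99.7))
E
```

```text
[3.53811332e-01 5.74461939e-01 1.55376805e+00 8.33326268e-05
 1.01202572e+00 1.75526464e+00] [-1.13557032  1.05925656  6.07222575] 0.15330741371235154 39.483736753463745 [480.72503646 301.55074585 143.67251801]
[[-0.05, 0.06, 0.17], np.float64(0.0)]
```

Request:
{"fn": "step_arm", "kwargs": {
  "plan": [
    {"offset": [0, 0, -1], "rot": [0, 0, 0], "gripper": 0.8},
    {"offset": [0, 0, -3], "rot": [0, 0, 0], "gripper": 0.8},
    {"offset": [0, 0, -6.5], "rot": [0, 0, 0], "gripper": 0.8},
    {"offset": [0, 0, -10.5], "rot": [0, 0, 0], "gripper": 0.8},
    {"offset": [0, 0, -14.5], "rot": [0, 0, 0], "gripper": 0.8},
    {"offset": [0, 0, -18], "rot": [0, 0, 0], "gripper": 0.8},
    {"offset": [0, 0, -20], "rot": [0, 0, 0], "gripper": 0.8},
    {"offset": [0, 0, -20.7], "rot": [0, 0, 0], "gripper": 0.8}
  ]
}}

```text
time_s: 4.5
eef_pos: [480.5, 301.4, 352.3]
ee_rot: [-0.0, 0.996, 0.085, 0.002]
force: [-0.8, 0.7, -2.3]
grip_width: 0.159
grip_force: 39.2
```

Request:
{"fn": "step_arm", "kwargs": {
  "plan": [
    {"offset": [-0.7, 1.5, 0], "rot": [0, 0, -3.5], "gripper": 0.8},
    {"offset": [-2, 4.5, 0], "rot": [0, 0, -10], "gripper": 0.8},
    {"offset": [-3.5, 8, 0], "rot": [0, 0, -17.5], "gripper": 0.8},
    {"offset": [-5, 11.5, 0], "rot": [0, 0, -25], "gripper": 0.8},
    {"offset": [-6.6, 15, 0], "rot": [0, 0, -33], "gripper": 0.8},
    {"offset": [-8.2, 18.5, 0], "rot": [0, 0, -41], "gripper": 0.8},
    {"offset": [-9.8, 22, 0], "rot": [0, 0, -49], "gripper": 0.8},
    {"offset": [-11.4, 25.8, 0], "rot": [0, 0, -57], "gripper": 0.8},
    {"offset": [-12.9, 29.3, 0], "rot": [0, 0, -65], "gripper": 0.8},
    {"offset": [-14.2, 32.3, 0], "rot": [0, 0, -72], "gripper": 0.8},
    {"offset": [-14.9, 33.8, 0], "rot": [0, 0, -76], "gripper": 0.8},
    {"offset": [-15, 34.1, 0], "rot": [0, 0, -76.8], "gripper": 0.8}
  ]
}}

```text
time_s: 5.7
eef_pos: [389.3, -61.6, 349.1]
ee_rot: [-0.001, 0.729, 0.685, -0.001]
force: [0.1, 0.0, -1.5]
grip_width: 0.155
grip_force: 39.3
```

Request:
{"fn": "step_arm", "kwargs": {
  "plan": [
    {"offset": [0, 0, 0], "rot": [0, 0, 0], "gripper": 0.8},
    {"offset": [0, 0, 0], "rot": [0, 0, 0], "gripper": 0.8},
    {"offset": [0, 0, 0], "rot": [0, 0, 0], "gripper": 0.8}
  ]
}}

```text
time_s: 6.0
eef_pos: [390.1, -59.2, 349.7]
ee_rot: [-0.0, 0.728, 0.685, -0.0]
force: [0.3, 0.5, -2.0]
grip_width: 0.155
grip_force: 39.3
```

```bash
python3 - <<'E'
from h import *
s=sense();print(s["joints"],s["force"],s["grip_width"],s["grip_force"],s["eef_pos"],s["ee_rot"])
c=cam("wrist");save(c,"w2");P=pts(c);hsv=cv2.cvtColor(c["color"],cv2.COLOR_RGB2HSV)
np.savez("w2.npz",P=P,col=c["color"],pos=s["eef_pos"])
for n in ["green","orange"]:
    m=cv2.inRange(hsv,*{"green":((40,80,30),(90,255,255)),"orange":((5,150,100),(18,255,255))}[n])
    N,l,st,ce=cv2.connectedComponentsWithStats(m)
    for i in range(1,N):
        if st[i,4]>60: p=P[l==i];print(n,st[i].tolist(),rect(p),np.percentile(p,[2,50,98],0).round(1).tolist())
E
```

```text
[-4.49863530e-01 -1.69727626e-02  1.76306124e+00  1.28869205e-04
  1.39602423e+00 -3.89169255e-01] [ 0.32005479  0.47043471 -1.98857515] 0.15500171293934817 39.2794132232666 [390.13005835 -59.21334709 349.71212046] [-2.65517810e-04  7.28244239e-01  6.85317632e-01 -3.37809656e-05]
green [294, 107, 48, 314, 13248] [391.2 -36.7 105.   16.2  86.9] [[383.4, -85.2, 262.1], [391.4, -32.3, 304.7], [399.1, 13.0, 306.1]]
orange [431, 0, 48, 72, 2176] [454.9  32.5 127.5  39.9  41.1] [[477.4, 43.5, 113.7], [487.3, 62.2, 137.7], [497.6, 79.9, 144.8]]
orange [417, 260, 37, 82, 2027] [ 465.1 -100.1  250.8   45.4  -66.3] [[465.6, -148.3, 114.3], [475.8, -126.0, 138.1], [486.7, -97.4, 150.9]]
```

View pics/w2.png

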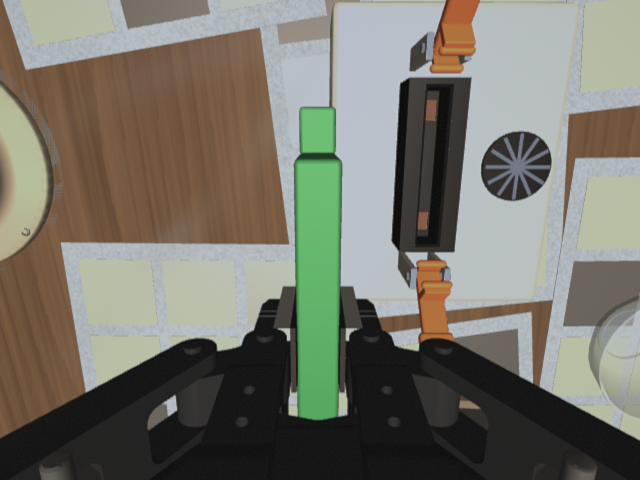

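The wrist picture shows the module held with its top face at columns 295–341 and its ear at row 107. The socket's top face spans (400–470, 78–250), and both levers are open.

```bash
cat > meas.py <<'E'
from h import *
def socket(P,col):
    k=(abs(P[...,2]-106)<5)&(col.max(-1)<110)&(abs(P[...,0]-483)<50)&(abs(P[...,1]+25)<85)
    n,l,st,_=cv2.connectedComponentsWithStats(k.astype(np.uint8)); i=1+st[1:,4].argmax()
    p=P[l==i]; return p,l==i
def module(P,col,ztop):
    hsv=cv2.cvtColor(col,cv2.COLOR_RGB2HSV); m=(cv2.inRange(hsv,(40,80,30),(90,255,255))>0)
    return P[m&(abs(P[...,2]-ztop)<4)],P[m&(abs(P[...,2]-ztop+42)<5)]
E
python3 - <<'E'
from meas import *
d=np.load("w2.npz");P=d["P"];col=d["col"]
p,m=socket(P,col);print("socket",len(p),rect(p),np.percentile(p,[1,50,99],0).round(1).tolist())
ys=p[:,1]
# edge lines: per y-bin min/max x
for lab,q in [("sock",p),("mod",module(P,col,305)[0]),("ear",module(P,col,305)[1])]:
    b=[];
    for y in np.arange(q[:,1].min()+4,q[:,1].max()-4,4):
        s=q[abs(q[:,1]-y)<2]
        if len(s)>5: b.append((y,s[:,0].min(),s[:,0].max(),np.median(s[:,2])))
    b=np.array(b); 
    if len(b)<2: print(lab,b);continue
    for j in (1,2,3): 
        f=np.polyfit(b[:,0],b[:,j],1); print(lab,j,"slope",f[0].round(4),"val@y=-25",np.polyval(f,-25).round(1),"resid",np.std(b[:,j]-np.polyval(f,b[:,0])).round(2))
    print(lab,"yrange",q[:,1].min(),q[:,1].max())
E
```

```text
socket 7070 [483.  -26.9 135.9  46.9  86.2] [[457.6, -92.9, 101.6], [486.2, -20.2, 104.7], [508.0, 40.2, 106.5]]
sock 1 slope 0.0639 val@y=-25 459.8 resid 0.12
sock 2 slope 0.0636 val@y=-25 506.0 resid 0.26
sock 3 slope 0.0006 val@y=-25 104.7 resid 0.07
sock yrange -95.17541882953748 42.41074035960172
mod 1 slope 0.0629 val@y=-25 385.2 resid 0.07
mod 2 slope 0.0602 val@y=-25 398.7 resid 0.14
mod 3 slope -0.0006 val@y=-25 304.8 resid 0.03
mod yrange -88.99926423962458 -0.7916901084587407
ear 1 slope 0.0729 val@y=-25 384.7 resid 0.01
ear 2 slope 0.0482 val@y=-25 398.8 resid 0.01
ear 3 slope 0.0127 val@y=-25 262.4 resid 0.02
ear yrange -1.6827507008842533 15.957710556492387
```

```bash
python3 - <<'E'
from h import *
e=sense()["eef_pos"]; print(togo(e+[93.1,34.6,-97],-3.6+180),togo(e+[93.1,34.6,0]))
E
```

```text
[[4.01, 9.09, 9.7], np.float64(0.13)] [[4.02, 9.08, -0.0]]
```

Request:
{"fn": "step_arm", "kwargs": {
  "plan": [
    {"offset": [1, 2.3, 0], "rot": [0, 0, 0], "gripper": 0.8},
    {"offset": [2.2, 5, 0], "rot": [0, 0, 0], "gripper": 0.8},
    {"offset": [3.4, 7.7, 0], "rot": [0, 0, 0], "gripper": 0.8},
    {"offset": [4, 9.1, 0], "rot": [0, 0, 0], "gripper": 0.8},
    {"offset": [4, 9.1, 2], "rot": [0, 0, 0], "gripper": 0.8},
    {"offset": [4, 9.1, 4.5], "rot": [0, 0, 0], "gripper": 0.8},
    {"offset": [4, 9.1, 6.5], "rot": [0, 0, 0], "gripper": 0.8},
    {"offset": [4, 9.1, 8], "rot": [0, 0, 0], "gripper": 0.8},
    {"offset": [4, 9.1, 9], "rot": [0, 0, 0], "gripper": 0.8},
    {"offset": [4, 9.1, 9.5], "rot": [0, 0, 0], "gripper": 0.8},
    {"offset": [4, 9.1, 9.5], "rot": [0, 0, 0], "gripper": 0.8},
    {"offset": [4, 9.1, 9.5], "rot": [0, 0, 0], "gripper": 0.8}
  ]
}}

```text
time_s: 7.25
eef_pos: [483.6, -25.6, 255.5]
ee_rot: [0.0, 0.728, 0.685, 0.0]
force: [0.6, 0.1, -2.8]
grip_width: 0.155
grip_force: 39.6
```

```bash
python3 - <<'E'
from meas import *
s=sense();print(s["force"],s["eef_pos"],s["grip_width"])
c=cam("wrist");save(c,"w3");P=pts(c);col=c["color"];np.savez("w3.npz",P=P,col=col)
p,m=socket(P,col)
zt=s["eef_pos"][2]-44
for lab,q in [("sock",p)]+list(zip(("mod","ear"),module(P,col,zt))):
    if len(q)<20: print(lab,len(q)); continue
    b=[]
    for y in np.arange(q[:,1].min()+4,q[:,1].max()-4,4):
        t=q[abs(q[:,1]-y)<2]
        if len(t)>5: b.append((y,t[:,0].min(),t[:,0].max(),np.median(t[:,2])))
    b=np.array(b)
    print(lab,len(q),"yr",q[:,1].min().round(1),q[:,1].max().round(1))
    if len(b)>1:
      for j in (1,2,3):
        f=np.polyfit(b[:,0],b[:,j],1); print(lab,j,f[0].round(4),np.polyval(f,-25).round(1),np.std(b[:,j]-np.polyval(f,b[:,0])).round(2))
c=cam("scene");save(c,"s3")
E
```

```text
[ 0.59517365  0.11928773 -2.82279496] [483.56059822 -25.62878528 255.51914806] 0.15522550027826604
sock 2951 yr -54.7 42.3
sock 1 0.0626 460.3 0.17
sock 2 0.112 469.3 1.68
sock 3 0.0006 104.8 0.08
mod 11456 yr -55.4 32.7
mod 1 0.0592 476.5 0.07
mod 2 0.0632 490.3 0.1
mod 3 -0.0018 210.6 0.04
ear 1671 yr 31.6 49.5
ear 1 0.0724 475.9 0.02
ear 2 0.0566 490.6 0.04
ear 3 0.0008 168.5 0.0
```

View pics/w3.png

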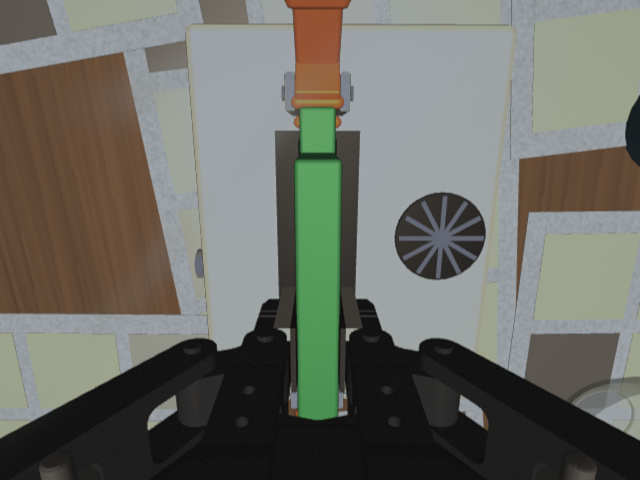

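The wrist picture shows the module right over the block: its ear is at (317,130), in front of the open lever, and the dark socket flanks show evenly on both sides. I'll shift 0.5 mm and start inserting.

Request:
{"fn": "step_arm", "kwargs": {
  "plan": [
    {"offset": [0.05, 0, 0.6], "rot": [0, 0, 0], "gripper": 0.8},
    {"offset": [0.05, 0, 1.2], "rot": [0, 0, 0], "gripper": 0.8},
    {"offset": [0.05, 0, 1.5], "rot": [0, 0, 0], "gripper": 0.8},
    {"offset": [0.05, 0, 1.6], "rot": [0, 0, 0], "gripper": 0.8},
    {"offset": [0.05, 0, 1.7], "rot": [0, 0, 0], "gripper": 0.8},
    {"offset": [0.05, 0, 1.8], "rot": [0, 0, 0], "gripper": 0.8}
  ]
}}

```text
time_s: 7.95
eef_pos: [483.4, -25.2, 236.9]
ee_rot: [0.0, 0.728, 0.685, 0.0]
force: [0.4, -0.2, -1.6]
grip_width: 0.154
grip_force: 39.6
```

Request:
{"fn": "step_arm", "kwargs": {
  "plan": [
    {"offset": [0, 0, 0.1], "rot": [0, 0, 0], "gripper": 0.8},
    {"offset": [0, 0, 0.2], "rot": [0, 0, 0], "gripper": 0.8},
    {"offset": [0, 0, 0.3], "rot": [0, 0, 0], "gripper": 0.8}
  ]
}}

```text
time_s: 8.25
eef_pos: [483.4, -25.2, 233.9]
ee_rot: [0.0, 0.728, 0.685, 0.0]
force: [-0.4, -0.1, -2.0]
grip_width: 0.157
grip_force: 39.6
```

Request:
{"fn": "step_arm", "kwargs": {
  "plan": [
    {"offset": [0, 0, 0.25], "rot": [0, 0, 0], "gripper": 0.8},
    {"offset": [0, 0, 0.5], "rot": [0, 0, 0], "gripper": 0.8},
    {"offset": [0, 0, 0.75], "rot": [0, 0, 0], "gripper": 0.8},
    {"offset": [0, 0, 1.0], "rot": [0, 0, 0], "gripper": 0.8},
    {"offset": [0, 0, 1.2], "rot": [0, 0, 0], "gripper": 0.8},
    {"offset": [0, 0, 1.4], "rot": [0, 0, 0], "gripper": 0.8}
  ]
}}

```text
time_s: 8.85
eef_pos: [483.3, -25.2, 219.7]
ee_rot: [-0.0, 0.728, 0.685, -0.0]
force: [0.8, -0.3, -1.4]
grip_width: 0.151
grip_force: 39.6
```

Request:
{"fn": "step_arm", "kwargs": {
  "plan": [
    {"offset": [0, 0, 0.1], "rot": [0, 0, 0], "gripper": 0.8},
    {"offset": [0, 0, 0.15], "rot": [0, 0, 0], "gripper": 0.8},
    {"offset": [0, 0, 0.15], "rot": [0, 0, 0], "gripper": 0.8}
  ]
}}

```text
time_s: 9.15
eef_pos: [483.3, -25.2, 218.4]
ee_rot: [-0.0, 0.728, 0.685, 0.0]
force: [0.3, 0.3, -1.6]
grip_width: 0.158
grip_force: 39.6
```

Request:
{"fn": "step_arm", "kwargs": {
  "plan": [
    {"offset": [0, 0, 0], "rot": [0, 0, 0], "gripper": 1.4},
    {"offset": [0, 0, 0], "rot": [0, 0, 0], "gripper": 1.8},
    {"offset": [0, 0, 0], "rot": [0, 0, 0], "gripper": 2.5},
    {"offset": [0, 0, 0], "rot": [0, 0, 0], "gripper": 3.5},
    {"offset": [0, 0, 0], "rot": [0, 0, 0], "gripper": 4},
    {"offset": [0, 0, -2], "rot": [0, 0, 0], "gripper": 4},
    {"offset": [0, 0, -5], "rot": [0, 0, 0], "gripper": 4},
    {"offset": [0, 0, -9], "rot": [0, 0, 0], "gripper": 3},
    {"offset": [-1, 0, -13], "rot": [0, 0, 0], "gripper": 1},
    {"offset": [-3, 0, -15], "rot": [0, 0, 0], "gripper": 0},
    {"offset": [-4, 0, -15], "rot": [0, 0, 0], "gripper": 0},
    {"offset": [-4, 0, -15], "rot": [0, 0, 0], "gripper": 0}
  ]
}}

```text
time_s: 10.35
eef_pos: [480.7, -65.9, 367.7]
ee_rot: [-0.0, 0.729, 0.685, -0.0]
force: [-0.3, 0.6, -0.7]
grip_width: -0.001
grip_force: 0.0
```

```bash
python3 - <<'E'
from meas import *
s=sense();print(s["force"],s["eef_pos"],s["joints"])
c=cam("wrist");save(c,"w4");P=pts(c);col=c["color"];np.savez("w4.npz",P=P,col=col)
p,m=socket(P,col); print("sock",np.percentile(p,[1,50,99],0).round(1).tolist())
t,e=module(P,col,173); print("mod",len(t),rect(t),t.mean(0)); 
f=np.linalg.lstsq(np.c_[t,np.ones(len(t))][:,[0,1,3]],t[:,2],rcond=None)[0];print(f)
hsv=cv2.cvtColor(col,cv2.COLOR_RGB2HSV); m=cv2.inRange(hsv,(4,150,80),(18,255,255))
N,l,st,ce=cv2.connectedComponentsWithStats(m)
for i in range(1,N):
    if st[i,4]>60: q=P[l==i];print(st[i].tolist(),rect(q),np.percentile(q,[1,50,99],0).round(1).tolist())
E
```

```text
[-0.25490192  0.55508337 -0.70845913] [480.72156915 -65.88304634 367.66968264] [-3.78212096e-01  1.84226574e-01  1.49657549e+00 -8.71964003e-05
  1.46156244e+00 -3.15390058e-01]
sock [[457.7, -92.0, 102.6], [467.5, -20.3, 104.7], [477.0, 41.2, 106.5]]
mod 3764 [483.1 -27.1 119.5  14.   86.5] [483.36251101 -24.0255227  172.76694762]
[-8.40174676e-03  6.78642684e-04  1.76844342e+02]
[302, 0, 31, 58, 1360] [485.5  41.6  85.   19.5  82.8] [[478.6, 51.6, 132.0], [488.7, 72.5, 139.7], [498.6, 83.4, 149.0]]
[304, 253, 28, 34, 519] [475.9 -61.2 119.4  21.8 -87.9] [[467.0, -119.9, 114.2], [477.1, -112.0, 139.1], [487.7, -96.9, 143.5]]
```

View pics/w4.png

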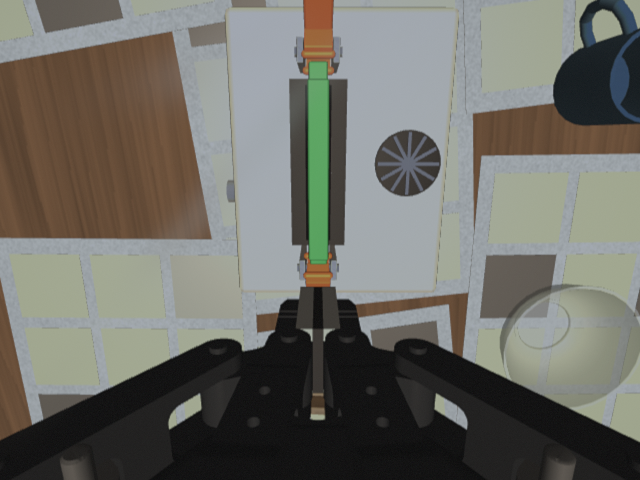

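The wrist picture shows the module seated level in the slot at (318,165), resting on the springs, with both levers open at (320,30) and (318,270). I'll start on the left lever.

Request:
{"fn": "step_arm", "kwargs": {
  "plan": [
    {"offset": [4, 0, 0], "rot": [0, 0, 0], "gripper": 0},
    {"offset": [8, 0, 0], "rot": [0, 0, 0], "gripper": 0},
    {"offset": [12, 0, 0], "rot": [0, 0, 0], "gripper": 0},
    {"offset": [16, 0, 0], "rot": [0, 0, 0], "gripper": 0},
    {"offset": [19.5, 0, 0], "rot": [0, 0, 0], "gripper": 0},
    {"offset": [21.1, 0, 0], "rot": [0, 0, 0], "gripper": 0},
    {"offset": [21.1, 0, 4], "rot": [0, 0, 0], "gripper": 0},
    {"offset": [21.1, 0, 8], "rot": [0, 0, 0], "gripper": 0},
    {"offset": [21.1, 0, 12], "rot": [0, 0, 0], "gripper": 0},
    {"offset": [21.1, 0, 14], "rot": [0, 0, 0], "gripper": 0},
    {"offset": [21.1, 0, 14.9], "rot": [0, 0, 0], "gripper": 0},
    {"offset": [21.1, 0, 14.9], "rot": [0, 0, 0], "gripper": 0}
  ]
}}

```text
time_s: 11.6
eef_pos: [493.2, 145.9, 218.2]
ee_rot: [-0.001, 0.728, 0.685, -0.001]
force: [-0.1, 0.2, -0.3]
grip_width: 0.002
grip_force: 0.0
```

```bash
python3 - <<'E'
from h import *
e=sense()["eef_pos"];C=np.array([483.1,-26.8]);d=e[:2]-C
print(e,"s",d@[.0637,.998],"lat",d@[.998,-.0637],sense()["force"])
c=cam("scene");cv2.imwrite("pics/s5.png",cv2.resize(c["color"][90:270,230:430,::-1],None,fx=3,fy=3))
E
```

```text
[493.17885315 145.90406833 218.18734659] s 173.00068313616447 lat -0.9425537135179396 [-0.0817205   0.19301759 -0.3017665 ]
```

View pics/s5.png

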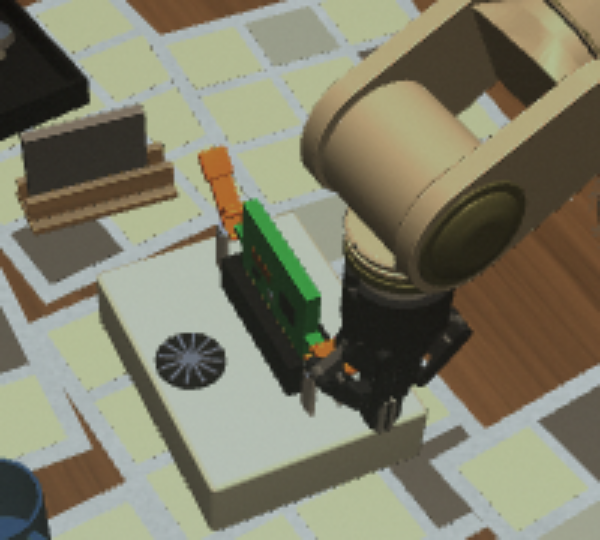

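The scene crop shows the shut fingers standing outside the left lever at (385,410), with the module and the open right lever untouched. I'll push in small steps.

Request:
{"fn": "step_arm", "kwargs": {
  "plan": [
    {"offset": [-0.6, -0.09, 0], "rot": [0, 0, 0], "gripper": 0},
    {"offset": [-1.1, -0.09, 0], "rot": [0, 0, 0], "gripper": 0},
    {"offset": [-1.4, -0.09, 0], "rot": [0, 0, 0], "gripper": 0},
    {"offset": [-1.7, -0.09, 0], "rot": [0, 0, 0], "gripper": 0},
    {"offset": [-2.0, -0.09, -0.2], "rot": [0, 0, 0], "gripper": 0},
    {"offset": [-2.3, -0.09, -0.4], "rot": [0, 0, 0], "gripper": 0}
  ]
}}

```text
time_s: 12.25
eef_pos: [491.5, 122.3, 223.7]
ee_rot: [0.0, 0.728, 0.685, 0.0]
force: [0.5, -0.1, 0.0]
grip_width: -0.002
grip_force: 0.0
```

Request:
{"fn": "step_arm", "kwargs": {
  "plan": [
    {"offset": [-0.3, 0, -0.3], "rot": [0, 0, 0], "gripper": 0},
    {"offset": [-0.6, 0, -0.5], "rot": [0, 0, 0], "gripper": 0},
    {"offset": [-0.9, 0, -0.7], "rot": [0, 0, 0], "gripper": 0},
    {"offset": [-1.2, 0, -0.9], "rot": [0, 0, 0], "gripper": 0}
  ]
}}

```text
time_s: 12.65
eef_pos: [490.8, 110.7, 232.8]
ee_rot: [-0.0, 0.728, 0.685, 0.0]
force: [-0.6, 3.9, 2.9]
grip_width: -0.001
grip_force: 2.0
```

Request:
{"fn": "step_arm", "kwargs": {
  "plan": [
    {"offset": [-0.3, 0, -0.2], "rot": [0, 0, 0], "gripper": 0},
    {"offset": [-0.6, 0, -0.4], "rot": [0, 0, 0], "gripper": 0},
    {"offset": [-0.9, 0, -0.5], "rot": [0, 0, 0], "gripper": 0},
    {"offset": [-1.2, 0, -0.6], "rot": [0, 0, 0], "gripper": 0}
  ]
}}

```text
time_s: 13.05
eef_pos: [490.1, 98.5, 238.7]
ee_rot: [0.0, 0.728, 0.685, 0.0]
force: [-0.9, 3.8, 3.2]
grip_width: -0.005
grip_force: 2.2
```

Request:
{"fn": "step_arm", "kwargs": {
  "plan": [
    {"offset": [-0.25, 0, -0.1], "rot": [0, 0, 0], "gripper": 0},
    {"offset": [-0.5, 0, -0.2], "rot": [0, 0, 0], "gripper": 0},
    {"offset": [-0.75, 0, -0.3], "rot": [0, 0, 0], "gripper": 0},
    {"offset": [-1.0, 0, -0.3], "rot": [0, 0, 0], "gripper": 0}
  ]
}}

```text
time_s: 13.45
eef_pos: [489.5, 88.5, 241.5]
ee_rot: [0.0, 0.728, 0.685, 0.0]
force: [0.5, 3.9, 3.9]
grip_width: 0.003
grip_force: 1.9
```

Request:
{"fn": "step_arm", "kwargs": {
  "plan": [
    {"offset": [-0.25, 0, 0], "rot": [0, 0, 0], "gripper": 0},
    {"offset": [-0.5, 0, 0], "rot": [0, 0, 0], "gripper": 0},
    {"offset": [-0.7, 0, 0], "rot": [0, 0, 0], "gripper": 0},
    {"offset": [-0.8, 0, 0], "rot": [0, 0, 0], "gripper": 0}
  ]
}}

```text
time_s: 13.85
eef_pos: [488.9, 80.5, 241.4]
ee_rot: [0.0, 0.728, 0.685, 0.0]
force: [0.8, 3.8, 3.3]
grip_width: -0.003
grip_force: 1.9
```

Request:
{"fn": "step_arm", "kwargs": {
  "plan": [
    {"offset": [-0.1, 0, 0], "rot": [0, 0, 0], "gripper": 0},
    {"offset": [-0.2, 0, 0], "rot": [0, 0, 0], "gripper": 0},
    {"offset": [-0.25, 0, 0], "rot": [0, 0, 0], "gripper": 0}
  ]
}}

```text
time_s: 14.15
eef_pos: [488.8, 78.2, 241.4]
ee_rot: [-0.0, 0.728, 0.685, -0.0]
force: [0.2, 2.5, 4.0]
grip_width: 0.002
grip_force: 1.9
```

Request:
{"fn": "step_arm", "kwargs": {
  "plan": [
    {"offset": [-0.1, 0, 0], "rot": [0, 0, 0], "gripper": 0},
    {"offset": [-0.2, 0, 0], "rot": [0, 0, 0], "gripper": 0}
  ]
}}

```text
time_s: 14.35
eef_pos: [488.6, 76.4, 241.4]
ee_rot: [-0.0, 0.728, 0.685, 0.0]
force: [1.4, 8.6, 3.4]
grip_width: -0.0
grip_force: 4.6
```

Request:
{"fn": "step_arm", "kwargs": {
  "plan": [
    {"offset": [-0.1, 0, 0], "rot": [0, 0, 0], "gripper": 0}
  ]
}}

```text
time_s: 14.45
eef_pos: [488.6, 76.0, 241.5]
ee_rot: [-0.001, 0.728, 0.685, 0.001]
force: [1.0, 14.1, 2.5]
grip_width: 0.005
grip_force: 6.9
```

Request:
{"fn": "step_arm", "kwargs": {
  "plan": [
    {"offset": [0.6, 0, 0], "rot": [0, 0, 0], "gripper": 0},
    {"offset": [2, 0, -0.5], "rot": [0, 0, 0], "gripper": 0},
    {"offset": [3, 0, -4], "rot": [0, 0, 0], "gripper": 0},
    {"offset": [3, 0, -8], "rot": [0, 0, 0], "gripper": 0},
    {"offset": [0, 0, -9], "rot": [0, 0, 0], "gripper": 0},
    {"offset": [-4.5, 0, -9], "rot": [0, 0, 0], "gripper": 0},
    {"offset": [-9, 0, -9], "rot": [0, 0, 0], "gripper": 0},
    {"offset": [-13.5, 0, -9], "rot": [0, 0, 0], "gripper": 0},
    {"offset": [-18, 0, -9], "rot": [0, 0, 0], "gripper": 0},
    {"offset": [-22.5, 0, -9], "rot": [0, 0, 0], "gripper": 0},
    {"offset": [-26, 0, -9], "rot": [0, 0, 0], "gripper": 0},
    {"offset": [-27.5, 0, -9], "rot": [0, 0, 0], "gripper": 0}
  ]
}}

```text
time_s: 15.65
eef_pos: [471.5, -201.4, 331.2]
ee_rot: [-0.0, 0.729, 0.684, -0.001]
force: [-0.1, 0.6, -1.3]
grip_width: 0.002
grip_force: 0.0
```

Request:
{"fn": "step_arm", "kwargs": {
  "plan": [
    {"offset": [-0.2, 0, 0], "rot": [0, 0, 0], "gripper": 0},
    {"offset": [-0.2, 0, 3], "rot": [0, 0, 0], "gripper": 0},
    {"offset": [-0.2, 0, 6.5], "rot": [0, 0, 0], "gripper": 0},
    {"offset": [-0.2, 0, 9.5], "rot": [0, 0, 0], "gripper": 0},
    {"offset": [-0.2, 0, 11], "rot": [0, 0, 0], "gripper": 0},
    {"offset": [-0.2, 0, 11.3], "rot": [0, 0, 0], "gripper": 0},
    {"offset": [-0.2, 0, 11.3], "rot": [0, 0, 0], "gripper": 0}
  ]
}}

```text
time_s: 16.35
eef_pos: [472.0, -200.2, 218.8]
ee_rot: [-0.0, 0.728, 0.686, 0.0]
force: [0.3, 0.1, 0.1]
grip_width: 0.003
grip_force: 0.0
```

```bash
python3 - <<'E'
from h import *
e=sense()["eef_pos"];C=np.array([483.1,-26.8]);d=e[:2]-C
print(e,"s",d@[.0637,.998],"lat",d@[.998,-.0637],sense()["force"])
c=cam("scene");cv2.imwrite("pics/s6.png",cv2.resize(c["color"][90:270,230:430,::-1],None,fx=3,fy=3))
E
```

```text
[ 472.03595135 -200.20051606  218.80013387] s -173.75849493041633 lat 0.0036923247835581397 [0.30215003 0.05447352 0.06181913]
```

View pics/s6.png

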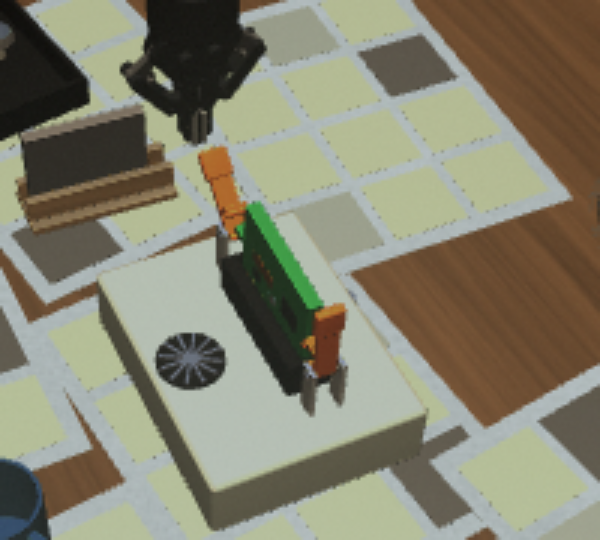

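The left lever now stands upright at (327,340), and the fingers are outside the right lever at (195,130). I'll push the right lever in the mirror direction.

Request:
{"fn": "step_arm", "kwargs": {
  "plan": [
    {"offset": [0.6, 0, 0], "rot": [0, 0, 0], "gripper": 0},
    {"offset": [1.1, 0, 0], "rot": [0, 0, 0], "gripper": 0},
    {"offset": [1.4, 0, 0], "rot": [0, 0, 0], "gripper": 0},
    {"offset": [1.7, 0, 0], "rot": [0, 0, 0], "gripper": 0},
    {"offset": [2.0, 0, -0.2], "rot": [0, 0, 0], "gripper": 0},
    {"offset": [2.3, 0, -0.4], "rot": [0, 0, 0], "gripper": 0}
  ]
}}

```text
time_s: 17.0
eef_pos: [473.1, -178.3, 222.6]
ee_rot: [0.0, 0.728, 0.685, -0.0]
force: [-0.8, -3.1, -0.1]
grip_width: -0.001
grip_force: 2.1
```

Request:
{"fn": "step_arm", "kwargs": {
  "plan": [
    {"offset": [0.3, 0, -0.3], "rot": [0, 0, 0], "gripper": 0},
    {"offset": [0.6, 0, -0.5], "rot": [0, 0, 0], "gripper": 0},
    {"offset": [0.9, 0, -0.7], "rot": [0, 0, 0], "gripper": 0},
    {"offset": [1.2, 0, -0.9], "rot": [0, 0, 0], "gripper": 0}
  ]
}}

```text
time_s: 17.4
eef_pos: [474.0, -167.4, 232.7]
ee_rot: [0.002, 0.728, 0.685, -0.001]
force: [-3.0, -9.3, 6.7]
grip_width: -0.0
grip_force: 4.2
```

Request:
{"fn": "step_arm", "kwargs": {
  "plan": [
    {"offset": [0.3, 0, -0.2], "rot": [0, 0, 0], "gripper": 0},
    {"offset": [0.6, 0, -0.4], "rot": [0, 0, 0], "gripper": 0},
    {"offset": [0.9, 0, -0.5], "rot": [0, 0, 0], "gripper": 0},
    {"offset": [1.2, 0, -0.6], "rot": [0, 0, 0], "gripper": 0}
  ]
}}

```text
time_s: 17.8
eef_pos: [475.0, -155.0, 238.6]
ee_rot: [0.002, 0.729, 0.685, -0.0]
force: [-0.2, -4.8, 4.6]
grip_width: -0.001
grip_force: 2.8
```

Request:
{"fn": "step_arm", "kwargs": {
  "plan": [
    {"offset": [0.2, 0, -0.1], "rot": [0, 0, 0], "gripper": 0},
    {"offset": [0.4, 0, -0.2], "rot": [0, 0, 0], "gripper": 0},
    {"offset": [0.6, 0, -0.3], "rot": [0, 0, 0], "gripper": 0},
    {"offset": [0.8, 0, -0.3], "rot": [0, 0, 0], "gripper": 0}
  ]
}}

```text
time_s: 18.2
eef_pos: [475.3, -146.6, 241.1]
ee_rot: [0.001, 0.728, 0.685, 0.0]
force: [-0.0, -4.6, 4.1]
grip_width: 0.001
grip_force: 2.2
```

Request:
{"fn": "step_arm", "kwargs": {
  "plan": [
    {"offset": [0.2, 0, 0], "rot": [0, 0, 0], "gripper": 0},
    {"offset": [0.4, 0, 0], "rot": [0, 0, 0], "gripper": 0},
    {"offset": [0.6, 0, 0], "rot": [0, 0, 0], "gripper": 0},
    {"offset": [0.8, 0, 0], "rot": [0, 0, 0], "gripper": 0}
  ]
}}

```text
time_s: 18.6
eef_pos: [475.4, -138.2, 240.3]
ee_rot: [-0.0, 0.728, 0.685, -0.0]
force: [0.6, -4.1, 3.2]
grip_width: -0.0
grip_force: 2.0
```

Request:
{"fn": "step_arm", "kwargs": {
  "plan": [
    {"offset": [0.15, 0, 0], "rot": [0, 0, 0], "gripper": 0},
    {"offset": [0.3, 0, 0], "rot": [0, 0, 0], "gripper": 0},
    {"offset": [0.4, 0, 0], "rot": [0, 0, 0], "gripper": 0}
  ]
}}

```text
time_s: 18.9
eef_pos: [475.7, -134.3, 240.4]
ee_rot: [-0.0, 0.728, 0.685, -0.0]
force: [-0.0, -4.4, 2.8]
grip_width: 0.004
grip_force: 1.9
```

Request:
{"fn": "step_arm", "kwargs": {
  "plan": [
    {"offset": [0.1, 0, 0], "rot": [0, 0, 0], "gripper": 0},
    {"offset": [0.2, 0, 0], "rot": [0, 0, 0], "gripper": 0},
    {"offset": [0.3, 0, 0], "rot": [0, 0, 0], "gripper": 0}
  ]
}}

```text
time_s: 19.2
eef_pos: [475.9, -131.3, 240.4]
ee_rot: [-0.0, 0.728, 0.685, -0.0]
force: [-0.2, -4.4, 3.6]
grip_width: -0.004
grip_force: 1.9
```

Request:
{"fn": "step_arm", "kwargs": {
  "plan": [
    {"offset": [0.1, 0, 0], "rot": [0, 0, 0], "gripper": 0}
  ]
}}

```text
time_s: 19.3
eef_pos: [476.0, -130.4, 240.4]
ee_rot: [-0.0, 0.728, 0.685, -0.0]
force: [0.4, -3.6, 2.6]
grip_width: -0.006
grip_force: 1.9
```

Request:
{"fn": "step_arm", "kwargs": {
  "plan": [
    {"offset": [0.1, 0, 0], "rot": [0, 0, 0], "gripper": 0}
  ]
}}

```text
time_s: 19.4
eef_pos: [476.1, -129.4, 240.4]
ee_rot: [0.0, 0.728, 0.685, 0.0]
force: [0.2, -4.4, 4.1]
grip_width: 0.0
grip_force: 1.9
```

Request:
{"fn": "step_arm", "kwargs": {
  "plan": [
    {"offset": [0.07, 0, 0], "rot": [0, 0, 0], "gripper": 0}
  ]
}}

```text
time_s: 19.5
eef_pos: [476.1, -128.6, 240.4]
ee_rot: [-0.0, 0.728, 0.685, 0.0]
force: [-0.1, -4.4, 4.6]
grip_width: -0.0
grip_force: 1.9
```

Request:
{"fn": "step_arm", "kwargs": {
  "plan": [
    {"offset": [0.07, 0, 0], "rot": [0, 0, 0], "gripper": 0}
  ]
}}

```text
time_s: 19.6
eef_pos: [476.1, -127.9, 240.4]
ee_rot: [-0.0, 0.728, 0.685, 0.0]
force: [0.0, -3.4, 2.6]
grip_width: -0.003
grip_force: 1.9
```

Request:
{"fn": "step_arm", "kwargs": {
  "plan": [
    {"offset": [0.07, 0, 0], "rot": [0, 0, 0], "gripper": 0}
  ]
}}

```text
time_s: 19.7
eef_pos: [476.2, -127.3, 240.4]
ee_rot: [0.0, 0.728, 0.685, 0.0]
force: [-0.8, -3.7, 3.2]
grip_width: -0.003
grip_force: 2.0
```

Request:
{"fn": "step_arm", "kwargs": {
  "plan": [
    {"offset": [0.07, 0, 0], "rot": [0, 0, 0], "gripper": 0}
  ]
}}

```text
time_s: 19.8
eef_pos: [476.2, -126.7, 240.4]
ee_rot: [0.0, 0.728, 0.685, -0.0]
force: [0.8, -7.4, 3.3]
grip_width: -0.002
grip_force: 3.6
```

Request:
{"fn": "step_arm", "kwargs": {
  "plan": [
    {"offset": [0.07, 0, 0], "rot": [0, 0, 0], "gripper": 0}
  ]
}}

```text
time_s: 19.9
eef_pos: [476.3, -126.5, 240.5]
ee_rot: [0.001, 0.728, 0.685, -0.001]
force: [-0.7, -10.0, 2.1]
grip_width: 0.002
grip_force: 5.1
```

Request:
{"fn": "step_arm", "kwargs": {
  "plan": [
    {"offset": [0.04, 0, 0], "rot": [0, 0, 0], "gripper": 0},
    {"offset": [0.04, 0, 0], "rot": [0, 0, 0], "gripper": 0},
    {"offset": [-0.6, 0, 0], "rot": [0, 0, 0], "gripper": 0},
    {"offset": [-2, 0, -0.5], "rot": [0, 0, 0], "gripper": 0},
    {"offset": [-4, 0, -4], "rot": [0, 0, 0], "gripper": 0},
    {"offset": [-4, 0, -8], "rot": [0, 0, 0], "gripper": 0},
    {"offset": [-3, 0, -11], "rot": [0, 0, 0], "gripper": 0},
    {"offset": [-1, 0, -12], "rot": [0, 0, 0], "gripper": 0},
    {"offset": [2, 0, -12], "rot": [0, 0, 0], "gripper": 0},
    {"offset": [4, 0, -12], "rot": [0, 0, 0], "gripper": 0},
    {"offset": [4, 0, -12], "rot": [0, 0, 0], "gripper": 0},
    {"offset": [4, 0, -12], "rot": [0, 0, 0], "gripper": 0}
  ]
}}

```text
time_s: 21.1
eef_pos: [478.7, -86.5, 360.4]
ee_rot: [-0.0, 0.728, 0.685, -0.0]
force: [-0.5, -1.2, -0.2]
grip_width: -0.001
grip_force: 0.0
```

```bash
python3 - <<'E'
from meas import *
s=sense();print(s["force"],s["eef_pos"],s["time_s"])
c=cam("wrist");save(c,"w7");P=pts(c);col=c["color"]
t,e=module(P,col,168); print("mod",len(t),rect(t),np.median(t,0))
f=np.linalg.lstsq(np.c_[t,np.ones(len(t))][:,[0,1,3]],t[:,2],rcond=None)[0];print(f)
hsv=cv2.cvtColor(col,cv2.COLOR_RGB2HSV); m=cv2.inRange(hsv,(4,150,80),(18,255,255))
N,l,st,ce=cv2.connectedComponentsWithStats(m)
C=np.array([483.1,-26.8])
for i in range(1,N):
    if st[i,4]>60:
        q=P[l==i]; q=q[q[:,2]>150]
        if len(q): sy=(q[:,:2]-C)@[.0637,.998]; print(st[i].tolist(),"s",np.percentile(sy,[1,50,99]).round(1),"z",np.percentile(q[:,2],[1,50,99]).round(1))
E
```

```text
[-0.48569056 -1.20884617 -0.20661112] [478.68732805 -86.47518262 360.36636551] 21.1
mod 4031 [483.3 -26.7 118.5  13.8  86.3] [483.41798566 -21.77300862 166.8710116 ]
[-1.30863520e-03  5.56031436e-04  1.67507490e+02]
[300, 224, 38, 58, 827] s [-88.6 -81.5 -80.5] z [150.5 178.8 186.3]
```

View pics/w7.png

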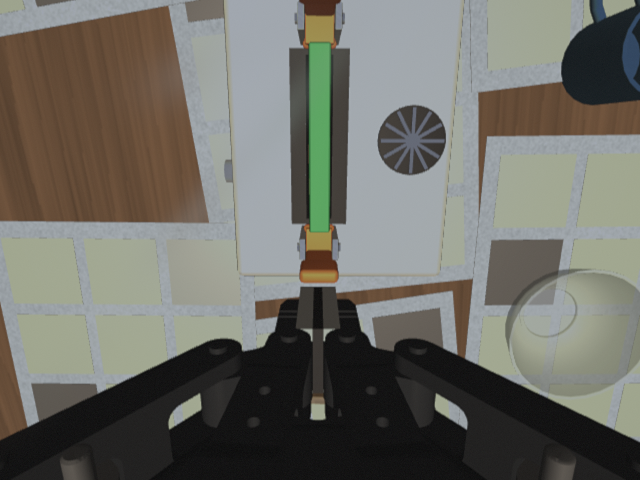

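The wrist picture shows the module low and level in the slot at (319,135) and the right lever upright at (319,270). The left lever is cut off at the top edge, so I'll check it from closer.

Request:
{"fn": "step_arm", "kwargs": {
  "plan": [
    {"offset": [3, 0, 0], "rot": [0, 0, 0], "gripper": 0},
    {"offset": [7, 0, 0], "rot": [0, 0, 0], "gripper": 0},
    {"offset": [9, 0, 0], "rot": [0, 0, 0], "gripper": 0},
    {"offset": [9, 0, 0], "rot": [0, 0, 0], "gripper": 0}
  ]
}}

```text
time_s: 21.55
eef_pos: [484.3, 4.6, 360.4]
ee_rot: [-0.0, 0.728, 0.686, 0.0]
force: [-0.0, -1.3, 0.2]
grip_width: 0.001
grip_force: 0.0
```

```bash
python3 - <<'E'
from meas import *
c=cam("wrist");P=pts(c);col=c["color"]
hsv=cv2.cvtColor(col,cv2.COLOR_RGB2HSV); m=cv2.inRange(hsv,(4,130,60),(20,255,255))>0
C=np.array([483.1,-26.8]); s=(P[...,:2]-C)@[.0637,.998]
for sg in (1,-1):
    k=m&(s*sg>70)&(P[...,2]>150); q=P[k]; ss=s[k]*sg
    for z in range(152,190,5):
        b=abs(q[:,2]-z)<2.5
        if b.sum()>4: print(sg,z,b.sum(),np.percentile(ss[b],[2,50,98]).round(1))
E
```

```text
1 182 98 [81.8 90.2 90.9]
1 187 317 [81.9 84.4 90.3]
-1 187 63 [83.2 85.7 88.1]
```

```bash
python3 - <<'E'
from meas import *
c=cam("scene");P=pts(c);col=c["color"];save(c,"s8")
hsv=cv2.cvtColor(col,cv2.COLOR_RGB2HSV); m=cv2.inRange(hsv,(4,130,60),(20,255,255))>0
C=np.array([483.1,-26.8]); s=(P[...,:2]-C)@[.0637,.998]; lat=(P[...,:2]-C)@[.998,-.0637]
for sg in (1,-1):
    k=m&(abs(s*sg-90)<25)&(P[...,2]>112)&(P[...,2]<192)&(abs(lat)<9)
    for z in range(125,190,6):
        b=k&(abs(P[...,2]-z)<3)
        if b.sum()>2: print(sg,z,b.sum(),np.percentile(s[b],[5,50,95]).round(1))
E
```

```text
1 125 12 [89.2 90.9 93.4]
1 131 13 [77.4 91.  92.9]
1 137 18 [68.6 84.4 92.5]
1 143 12 [89.9 91.5 92.9]
1 149 10 [90.1 91.1 92.1]
1 155 9 [90.1 91.3 92.7]
1 161 10 [90.2 91.6 93.9]
1 167 11 [90.6 92.2 93.6]
1 173 10 [90.6 91.8 93.1]
1 179 12 [91.1 91.9 94. ]
1 185 25 [83.9 89.5 93.2]
-1 131 5 [-82.7 -74.2 -66.3]
-1 137 19 [-84.3 -76.6 -66.8]
-1 143 8 [-82.2 -80.7 -78.2]
-1 149 12 [-82.6 -80.5 -76.9]
-1 155 9 [-82.7 -81.2 -79.6]
-1 161 7 [-82.  -79.8 -78.3]
-1 167 13 [-82.5 -80.1 -77.8]
-1 173 12 [-81.7 -80.6 -78.4]
-1 179 8 [-81.3 -79.9 -78.1]
-1 185 21 [-88.6 -82.  -78.8]
```

```bash
python3 -c "
from rig import *
print(finish_job())"
```

```text
the job is handed in; nothing more can be done
None
```

The job is handed in; by my last camera measurements the module is home and level in the slot, both levers are upright against their stops and the gripper is clear of everything, but no verdict came back.

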